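Index the culture-lamp turret and load a vial

TASK

Turn the inspection lamp's six-pocket turret anticlockwise (seen from above) by its black post until it rests gently against its stop pin, then turn it clockwise to the third click, where pocket three stands over the lamp, without running past it. Then stand the white-capped culture vial in that pocket, gently and fully home in the lamp's well, and let go; leave the jar, dishes and scoop where they are.

Things in the scene. Friction and masses are not known exactly. Their poses are not given: they have to be found in the camera images.
- lamp: White inspection lamp fixed to the bench, a 200 x 200 x 50 mm box with a black fascia on its front side; origin at the centre of its underside, x from front to back (the front, at -x, roughly faces the robot), z up. Its flat deck is 50 mm above the bench.
- lamp_seat (a point): Centre of the glass floor of the lamp's well, a round hole 36 mm in diameter and 20 mm deep in the deck, 60 mm from the turret axis towards the front. The floor is 30 mm above the bench. The vial fully home stands on it.
- turret_axis (a point): Point on the turret's vertical axis, at the lamp's centre, 70 mm above the bench. Turning the turret out of a click takes up to 0.3 N m (about 5 N at the post), most next to the click, falling to nothing half way to the next one, after which it jumps on by itself.
- turret (a joint): Turret angle in rad, growing clockwise seen from above. It clicks at every 60 degrees (1.047 rad): click 0 at 0, click 3 (pocket three over the well) at 3.142. It starts somewhere from click 1 to click 3. Let go, it is pulled to the nearest click unless half way between two. Below click 0 it meets the stop at about -0.12 rad; let go there, it springs back to click 0.
- rotor: Aluminium turret: hub plate of 42 mm radius, six equal round collars (inner diameter 33 mm, flared mouths, 63 to 88 mm above the bench, centres 60 mm from the axis, 60 degrees apart) and a radial tab 8 mm wide reaching 94 mm out, which meets the stop pin. Origin on the axis at deck level, z up; turns with the turret.
- handle (a point): Point on the axis of the turret's upright black post by which it is turned (14 mm diameter, 58 mm from the turret axis, midway between two collars), 115 mm above the bench; the post's top is at 129 mm. Only collars up to 88 mm high stand beside it. At click 3 it stands 150 degrees round from the lamp's well.
- stop: Fixed upright steel stop pin, 10 mm in diameter, 88 mm from the turret axis, up to 80 mm above the bench; origin at its foot on the deck. A push of over 15 N on it bends it: bring the turret's tab to it slowly until a light load is felt.
- vial: Culture vial with brown grain in it and a ribbed white cap, standing loose on the bench: a plain cylinder 30 mm in diameter and 110 mm high (cap the top 25 mm, same diameter), foot slightly chamfered, about 0.12 kg; origin at the centre of its underside, z up. Must not be pressed on the turret or lamp with more than 30 N.
- jar: Bystander: squat jar with a steel lid, 64 mm in diameter, 85 mm high; origin at the centre of its underside. On the other side of the lamp from the vial.
- dishes: Bystander: stack of four culture dishes, 90 mm in diameter, 59 mm high; origin at the centre of its underside.
- scoop: Bystander: flat spatula 200 mm long lying on the bench.
Mind the look-alikes: they are no part of the job. There is more than one size of the vial; the job needs the larger.

How it is judged:
By the outcome, as a careful person would: the job done as asked, in the order asked, and still so for the second after the job is handed in, with the robot touching nothing.
It also fails if it takes over 72 s, if anything falls off the work surface, if the arm or the gripper's body presses on something with over 40 N, if the wrist force passes 120 N, or if a joint passes its speed limit or range.

ROBOT

A 6-joint arm with a two-finger parallel gripper is mounted at the origin on the work surface. World frame = base frame: x ahead of the robot, y to its left, z up, the work surface at z = 0. Lengths are in m, angles in degrees, forces in N, time in s.
With the tool pointing down it reaches from about 0.25 to 0.775 m from the base axis. Payload 4 kg.
Tool frame: the origin (TCP) lies midway between the tips of the shut fingers; the grasp point (between the pads) lies 19 mm behind it; y points along the fingers, x is the direction in which the jaws open and shut, and the axes are right-handed (so a half turn about y gives the same grasp; the last joint's range is limited). The gripper opens to 94 mm and grips with 3 to 60 N. Pads are 16 mm wide; open, the fingers measure 119 mm over their backs; the gripper's body (75 mm by 177 mm) begins 78 mm behind the grasp point.
Start: joints at [-79.188, 4.996, 78.535, -0, 96.463, -5.907], TCP at [0.158, -0.527, 0.206] pointing down, gripper open.
Joint ranges: [-177.83, 177.83], [-43.37, 116.18], [15.69, 146.23], [-61.86, 241.86], [9.47, 152.12], [-147.06, 147.06]. Speed limits (degrees/s): [159.86, 159.86, 180, 180, 180, 180].

INTERFACE

Orientations are given as a 3x3 rotation matrix whose columns are the frame's x, y, z axes.
In Python, from workcell import status, camera, ticket gives the robot as it stands.
- The arm moves only by the shell command python3 -m handwheel 'ROWS' [FORCE]. ROWS is JSON, a list of rows, each an object of numbers: "tx", "ty", "tz": the shift along the tool's x, y, z in cm; "ax", "ay", "az": the turn, a rotation vector about the tool's x, y, z in degrees; "jaw": the opening, from 0 (shut) to 1 (fully open). In form: [{"tx": .., "ty": .., "tz": .., "ax": .., "ay": .., "az": .., "jaw": ..}, ...]. A call has 1 to 20 rows; each row is the pose to reach, as a shift and turn from the pose commanded when the call began, along the tool's axes at that moment; what a row does not reach only later rows make up. A row lasts 1/12 s, in which the tool goes at most 41.7 mm and 7.16 degrees, less where a joint would pass 70% of its speed; a pose out of reach is approached as far as the arm can. A call with a gripper value outside its range is refused whole. The fingers move at their own pace and stop on an object; FORCE is the grip in N (left out, the last holds). Time passes only in rows, so rows that repeat a pose let the fingers close. It gives the time, the measured TCP pose, the force and the opening at its end, in the units of the state.
- status.observe(): the state, without advancing time (a new reading comes with each control period).
- camera(name): name is "side" or "top" or "wrist"; returns a dict with "pixels" (384x512x3 uint8, blue, green, red), "intrinsics" (3x3 intrinsics, pixels), "k1" (the pictures are not rectified: a ray, as slopes to the right and down, at radius r is drawn at 1 + k1 r^2 times it, then the intrinsics apply), "rvec" (rotation vector, rad) and "tvec" (3), from world to camera coordinates, as OpenCV has them; the wrist camera has in their place "hand_eye" (4x4, takes a point from camera to tool coordinates, whose origin is the TCP and whose axes are the tool frame's). Camera axes: x right, y down, z forward; pixel columns grow to the right and rows downward; lengths in m; the calibration is good to about 2 mm. A picture is of the moment at which its call begins: read the wrist's pose just before it. There is no depth.
- ticket.close_job(): hands the job in, once; it reports no verdict.
The state is a dict: "time": time; "joint_pos": joint angles; "dq": joint speeds; "joint_efforts": joint torques, N m; "ee_pos": TCP position; "tcp_rot": TCP orientation; "force": force on the tool from outside, world axes, zero at the start; "torque": the same for the moment, N m; "opening": opening from 0.0 (shut) to 1.0 (fully open).
Only numpy, scipy, OpenCV 4.12 (cv2) and the standard library are available. Lean on these libraries where they do the work, as an engineer would, in place of code of your own. Each camera call takes 0.05 s, during which the arm holds its last target. There are 200 camera calls.

## Working session

There is one attempt and no reset: what is moved stays moved. The work goes in short steps, Python scripts to look and compute and a shell command to move; the robot and the scene stay as the last step left them, time stands still between calls to the robot, and variables do not carry over. Pictures are saved under pics/ and viewed, about 8 in all and at most 12, crops included, and the job is handed in when it is done.

```bash
mkdir -p pics; ls; cat > h.py <<'E'
import numpy as np, cv2
from workcell import status, camera, ticket
def snap(n,f):
    s=status.observe(); c=camera(n); cv2.imwrite(f'pics/{f}.png',c['pixels']); 
    if n=='wrist':
        T=np.eye(4);T[:3,:3]=s['tcp_rot'];T[:3,3]=s['ee_pos'];M=T@np.array(c['hand_eye']);R=M[:3,:3].T;t=-R@M[:3,3]
    else: R=cv2.Rodrigues(np.array(c['rvec'],float))[0];t=np.array(c['tvec'],float).ravel()
    np.savez(f'pics/{f}.npz',R=R,t=t,K=c['intrinsics'],k1=c['k1'])
def cal(f):
    d=np.load(f'pics/{f}.npz'); return d['R'],d['t'],d['K'],float(d['k1'])
def ray(f,uv):
    R,t,K,k1=cal(f); p=cv2.undistortPoints(np.array([[uv]],float),K,np.array([k1,0,0,0.]))[0,0]
    return -R.T@t, R.T@np.array([p[0],p[1],1])
def onz(f,uv,z):
    o,d=ray(f,uv); return o+d*(z-o[2])/d[2]
def proj(f,P):
    R,t,K,k1=cal(f); return cv2.projectPoints(np.array(P,float).reshape(-1,1,3),cv2.Rodrigues(R)[0],t,K,np.array([k1,0,0,0.]))[0][:,0]
E
python3 - <<'E'
from h import *
s=status.observe(); print(s)
snap('top','t0'); snap('side','s0')
a=np.hstack([cv2.imread('pics/t0.png'),cv2.imread('pics/s0.png')]); 
for n in('t0','s0'): print(cal(n)[0],-cal(n)[0].T@cal(n)[1],cal(n)[2])
E
```

```text
pics
{'time': 0.0, 'joint_pos': array([-7.91906915e+01,  5.03797847e+00,  7.86226959e+01,  8.42680118e-05,
        9.64614909e+01, -5.90837852e+00]), 'dq': array([-0.10208981,  0.07709062, -0.0017791 ,  0.07311069,  0.05322752,
       -0.06081633]), 'joint_efforts': array([-1.40768825e-03, -3.40189826e+01, -3.02428114e+01,  7.15374621e-02,
        3.29684909e-02, -1.59785732e-04]), 'ee_pos': array([ 0.15809571, -0.52623229,  0.20433309]), 'tcp_rot': array([[ 2.87655918e-01, -3.98436075e-04,  9.57733739e-01],
       [-9.57731474e-01,  2.09462553e-03,  2.87656109e-01],
       [-2.12070611e-03, -9.99997727e-01,  2.20936659e-04]]), 'force': array([-0.31945267, -1.22119054, -1.25290584]), 'torque': array([ 0.01271245, -0.04819364, -0.02393654]), 'opening': 1.000117718912183}
[[ 0.02563761 -0.99910973  0.03350312]
 [-0.98468842 -0.03101985 -0.17154148]
 [ 0.17242803 -0.02859222 -0.98460706]] [ 0.29055555 -0.00333615  1.40385019] [[454.12979167   0.         253.39418774]
 [  0.         454.12979167 186.32396366]
 [  0.           0.           1.        ]]
[[ 0.93658606 -0.35035416 -0.00764967]
 [-0.23650104 -0.61581808 -0.75155529]
 [ 0.25859972  0.70570536 -0.65962575]] [ 0.14892037 -1.02504512  1.02338873] [[485.86033441   0.         257.39577999]
 [  0.         485.86033441 188.9466115 ]
 [  0.           0.           1.        ]]
```

View pics/t0.png

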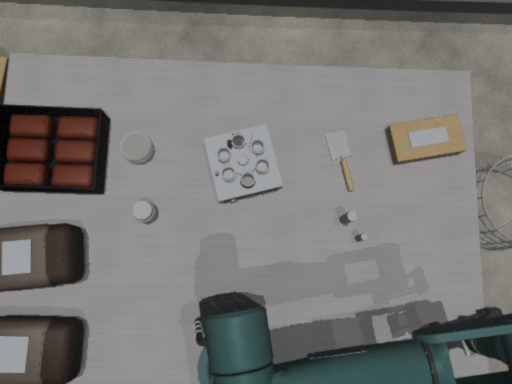

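View pics/s0.png

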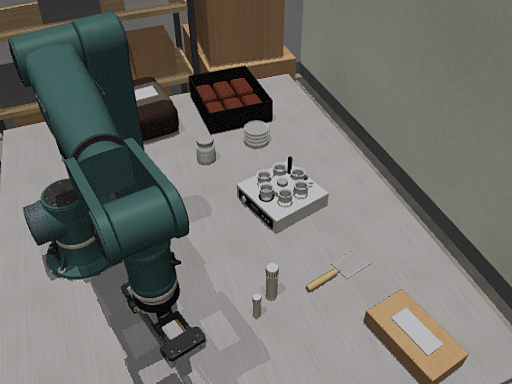

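Top view: the lamp is at (243,162). Two vials stand at (348,216) and (362,238), which are (271,282) and (257,306) in the side view. The taller one (side 271,282) fits the description; the one at (257,306) is the small look-alike. The jar is at (145,211), the dishes at (137,148) and the scoop at (342,160). I'll confirm with enlarged crops.

```bash
python3 - <<'E'
from h import *
t=cv2.imread('pics/t0.png'); s=cv2.imread('pics/s0.png')
z=lambda im,u,v,w,h:cv2.resize(im[v:v+h,u:u+w],(400,300),interpolation=cv2.INTER_CUBIC)
cv2.imwrite('pics/c1.png',np.vstack([np.hstack([z(t,188,117,112,84+6),z(s,228,150,112,84)]),np.hstack([z(t,320,195,60,45+10),z(s,230,255,80,60+15)])]))
for uv,z_ in (((348,216),.11),((362,238),.07),((243,160),.06)): print(onz('t0',uv,z_))
# side: bottom / top of big vial
print(onz('s0',(271,298),0),onz('s0',(272,267),.11), onz('s0',(256,317),0))
E
```

```text
[ 0.43910989 -0.31522597  0.11      ]
[ 0.38000964 -0.36541827  0.07      ]
[ 0.60592536 -0.00875071  0.06      ]
[ 0.43465307 -0.33801811  0.        ] [ 0.43983412 -0.32805059  0.11      ] [ 0.37889976 -0.37806557  0.        ]
```

View pics/c1.png

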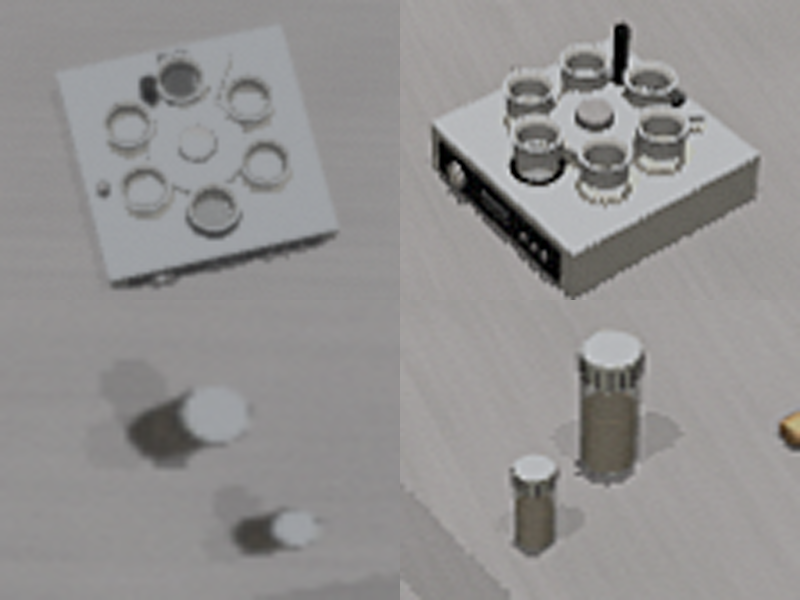

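The crop confirms it: the tall vial at (271,282) in the side view is the large one, and (257,306) is the small look-alike. In the top crop the post is near (150,88), the well with its black ring near (213,210), the stop pin about (103,188), and the tab about (230,60). That puts the turret at roughly click 2.

```bash
python3 - <<'E'
from h import *
c=np.array([(213,208),(145,190),(128,128),(180,80),(250,98),(265,160)],float)
px=c/[400/112,300/90]+[188,117]
P=np.array([onz('t0',p,.088) for p in px]); ctr=P.mean(0); print('axis',ctr); d=P-ctr
print(np.hypot(d[:,0],d[:,1]),np.degrees(np.arctan2(d[:,1],d[:,0])))
for n,p,z in (('post',(148,80),.129),('pin',(103,188),.08),('tab',(230,60),.065)):
    q=onz('t0',np.array(p)/[400/112,300/90]+[188,117],z)-ctr; print(n,np.hypot(*q[:2]),np.degrees(np.arctan2(q[1],q[0])))
q=onz('s0',(228+622*112/400-112,150+28*.28),.129);print('post side',q,q-ctr)
print(np.array(camera('wrist')['hand_eye']).round(3), status.observe()['tcp_rot'].round(3))
s=status.observe();R=s['tcp_rot']
print('to view',R.T@(np.array([.50,0.03,.33])-s['ee_pos'])*100)
E
```

```text
axis [ 0.5989774  -0.00904394  0.088     ]
[0.05971263 0.06011858 0.05901482 0.06024967 0.06129945 0.05844631] [-165.45197321  136.19621175   77.81153156   15.26613202  -44.75968469
 -102.77466119]
post 0.06176309340788547 42.15543884777739
pin 0.08702307274782368 118.18125235219088
tab 0.08883323741685833 -17.056982286717492
post side [0.64139598 0.02943397 0.129     ] [0.04241857 0.03847791 0.041     ]
[[ 1.    -0.001 -0.    -0.001]
 [-0.    -0.269  0.963 -0.18 ]
 [-0.001 -0.963 -0.269  0.078]
 [ 0.     0.     0.     1.   ]] [[ 0.288 -0.     0.958]
 [-0.958  0.002  0.288]
 [-0.002 -1.     0.   ]]
to view [-43.47025342 -12.46182725  48.747561  ]
```

```bash
python3 - <<'E'
from h import *
s=status.observe();R=s['tcp_rot']
print('to view',R.T@(np.array([.639,0.033,.23])-s['ee_pos'])*100)
E
```

```text
to view [-39.74261082  -2.4663881   62.14516813]
```

```bash
python3 -m handwheel '[{"tx":-3.5,"ty":-2.5,"tz":2,"jaw":1},{"tx":-6,"ty":-2.5,"tz":5,"ay":-3,"jaw":0.5},{"tx":-8,"ty":-2.5,"tz":8.5,"ay":-6,"jaw":0.5},{"tx":-10,"ty":-2.5,"tz":12,"ay":-9,"jaw":0.5},{"tx":-12,"ty":-2.5,"tz":15.5,"ay":-12,"jaw":0.5},{"tx":-14,"ty":-2.5,"tz":19,"ay":-15,"jaw":0.5},{"tx":-16,"ty":-2.5,"tz":22.5,"ay":-18,"jaw":0.5},{"tx":-18,"ty":-2.5,"tz":26,"ay":-21,"jaw":0.5},{"tx":-20,"ty":-2.5,"tz":29.5,"ay":-24,"jaw":0.5},{"tx":-22,"ty":-2.5,"tz":33,"ay":-27,"jaw":0.5},{"tx":-24,"ty":-2.5,"tz":36.5,"ay":-29,"jaw":0.5},{"tx":-26,"ty":-2.5,"tz":40,"ay":-29,"jaw":0.5},{"tx":-28,"ty":-2.5,"tz":43.5,"ay":-29,"jaw":0.5},{"tx":-30,"ty":-2.5,"tz":47,"ay":-29,"jaw":0.5},{"tx":-32,"ty":-2.5,"tz":50.5,"ay":-29,"jaw":0.5},{"tx":-34,"ty":-2.5,"tz":54,"ay":-29,"jaw":0.5},{"tx":-36.5,"ty":-2.5,"tz":57,"ay":-29,"jaw":0.5},{"tx":-38.5,"ty":-2.5,"tz":60,"ay":-29,"jaw":0.5},{"tx":-39.7,"ty":-2.5,"tz":62.1,"ay":-29,"jaw":0.5},{"tx":-39.7,"ty":-2.5,"tz":62.1,"ay":-29,"jaw":0.5}]' 20; python3 - <<'E'
from h import *
import time
snap('wrist','w1'); s=status.observe(); print(s['time'],s['ee_pos'],s['tcp_rot'].round(3),s['joint_pos'].round(1),s['force'])
a=np.array([.599,-.009,0])
print(proj('w1',[a+[.058*np.cos(.803),.058*np.sin(.803),.129], a+[0,0,.07]]))
E
```

```text
0.2 [ 0.1581657  -0.52643413  0.20473438] [[ 0.288 -0.     0.958]
 [-0.958  0.001  0.288]
 [-0.001 -1.     0.   ]] [-79.2   5.   78.6   0.   96.5  -5.9] [ 0.47395519 -0.14269104 -0.43575755]
[[2880.70584807 4104.43714727]
 [ 265.96685027  202.17618823]]invalid input
```

View pics/w1.png

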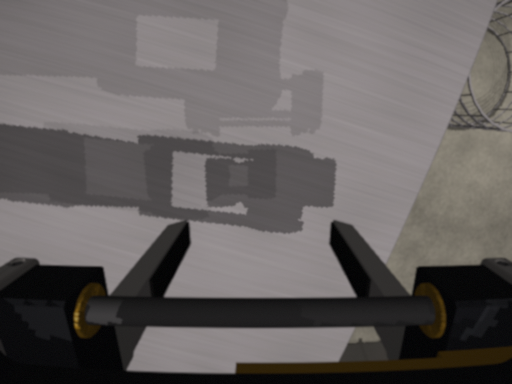

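The picture is from the start pose because the call was refused, probably for missing keys. I'll retry with a short row set giving every key.

```bash
python3 -m handwheel '[{"tx":-3.5,"ty":-2.5,"tz":2,"ax":0,"ay":0,"az":0,"jaw":0.5},{"tx":-6,"ty":-2.5,"tz":5,"ax":0,"ay":-3,"az":0,"jaw":0.5},{"tx":-8,"ty":-2.5,"tz":8.5,"ax":0,"ay":-6,"az":0,"jaw":0.5},{"tx":-10,"ty":-2.5,"tz":12,"ax":0,"ay":-9,"az":0,"jaw":0.5},{"tx":-12,"ty":-2.5,"tz":15.5,"ax":0,"ay":-12,"az":0,"jaw":0.5},{"tx":-14,"ty":-2.5,"tz":19,"ax":0,"ay":-15,"az":0,"jaw":0.5},{"tx":-16,"ty":-2.5,"tz":22.5,"ax":0,"ay":-18,"az":0,"jaw":0.5},{"tx":-18,"ty":-2.5,"tz":26,"ax":0,"ay":-21,"az":0,"jaw":0.5},{"tx":-20,"ty":-2.5,"tz":29.5,"ax":0,"ay":-24,"az":0,"jaw":0.5},{"tx":-22,"ty":-2.5,"tz":33,"ax":0,"ay":-27,"az":0,"jaw":0.5},{"tx":-24,"ty":-2.5,"tz":36.5,"ax":0,"ay":-29,"az":0,"jaw":0.5},{"tx":-26,"ty":-2.5,"tz":40,"ax":0,"ay":-29,"az":0,"jaw":0.5},{"tx":-28,"ty":-2.5,"tz":43.5,"ax":0,"ay":-29,"az":0,"jaw":0.5},{"tx":-30,"ty":-2.5,"tz":47,"ax":0,"ay":-29,"az":0,"jaw":0.5},{"tx":-32,"ty":-2.5,"tz":50.5,"ax":0,"ay":-29,"az":0,"jaw":0.5},{"tx":-34,"ty":-2.5,"tz":54,"ax":0,"ay":-29,"az":0,"jaw":0.5},{"tx":-36.5,"ty":-2.5,"tz":57,"ax":0,"ay":-29,"az":0,"jaw":0.5},{"tx":-38.5,"ty":-2.5,"tz":60,"ax":0,"ay":-29,"az":0,"jaw":0.5},{"tx":-39.7,"ty":-2.5,"tz":62.1,"ax":0,"ay":-29,"az":0,"jaw":0.5},{"tx":-39.7,"ty":-2.5,"tz":62.1,"ax":0,"ay":-29,"az":0,"jaw":0.5}]' 20; python3 - <<'E'
from h import *
s=status.observe(); print(s['time'],s['ee_pos'],s['tcp_rot'].round(3),s['joint_pos'].round(1),s['force'])
if np.linalg.norm(s['ee_pos'][:2]-[.639,.033])<.05:
  snap('wrist','w2')
  a=np.array([.599,-.009,0])
  print(proj('w2',[a+[.058*np.cos(.803),.058*np.sin(.803),.129], a+[0,0,.07]]))
E
```

```text
time: 1.87
ee_pos: [0.6405, 0.0363, 0.2284]
tcp_rot: [[0.72, -0.002, 0.694], [-0.694, 0.002, 0.72], [-0.002, -1.0, 0.0]]
force: [-0.9, -0.2, -0.3]
opening: 0.502
1.8667 [0.64054522 0.03628199 0.22837343] [[ 0.72  -0.002  0.694]
 [-0.694  0.002  0.72 ]
 [-0.002 -1.     0.   ]] [-1.900e+00  1.680e+01  6.220e+01  1.000e-01  1.011e+02  4.210e+01] [-0.93622774 -0.18211547 -0.29145344]
[[261.89610479 196.5993184 ]
 [261.57924795 227.59578445]]
```

View pics/w2.png

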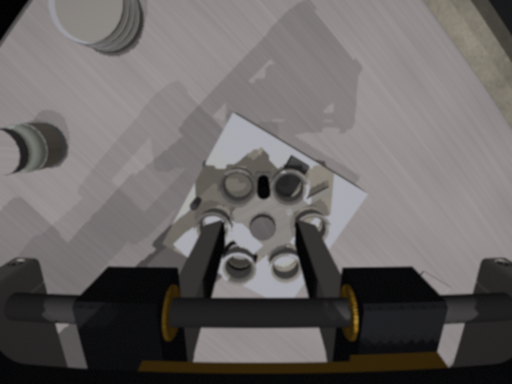

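The view agrees with the geometry: the hub is at (262,227) as predicted and the post is between the fingers at (263,190). I'll descend and grip.

```bash
python3 -m handwheel '[{"tx":0,"ty":3.5,"tz":0,"ax":0,"ay":0,"az":0,"jaw":0.4},{"tx":0,"ty":7,"tz":0,"ax":0,"ay":0,"az":0,"jaw":0.4},{"tx":0,"ty":10,"tz":0,"ax":0,"ay":0,"az":0,"jaw":0.4},{"tx":0,"ty":12,"tz":0,"ax":0,"ay":0,"az":0,"jaw":0.4},{"tx":0,"ty":13,"tz":0,"ax":0,"ay":0,"az":0,"jaw":0.4},{"tx":0,"ty":13.2,"tz":0,"ax":0,"ay":0,"az":0,"jaw":0.4},{"tx":0,"ty":13.2,"tz":0,"ax":0,"ay":0,"az":0,"jaw":0.4}]' 25; python3 -m handwheel '[{"tx":0,"ty":0,"tz":0,"ax":0,"ay":0,"az":0,"jaw":0.25},{"tx":0,"ty":0,"tz":0,"ax":0,"ay":0,"az":0,"jaw":0.2},{"tx":0,"ty":0,"tz":0,"ax":0,"ay":0,"az":0,"jaw":0.1},{"tx":0,"ty":0,"tz":0,"ax":0,"ay":0,"az":0,"jaw":0.05},{"tx":0,"ty":0,"tz":0,"ax":0,"ay":0,"az":0,"jaw":0.05},{"tx":0,"ty":0,"tz":0,"ax":0,"ay":0,"az":0,"jaw":0.05},{"tx":0,"ty":0,"tz":0,"ax":0,"ay":0,"az":0,"jaw":0.05}]' 25
```

```text
time: 2.5
ee_pos: [0.6385, 0.0312, 0.0987]
tcp_rot: [[0.715, -0.0, 0.699], [-0.699, -0.0, 0.715], [0.0, -1.0, -0.0]]
force: [1.0, -0.1, 0.0]
opening: 0.396
time: 3.08
ee_pos: [0.64, 0.0319, 0.1002]
tcp_rot: [[0.716, 0.004, 0.698], [-0.698, -0.001, 0.716], [0.003, -1.0, 0.002]]
force: [2.0, -1.0, 5.3]
opening: 0.146
```

```bash
python3 - <<'E'
import numpy as np
for d in range(6,67,6):
    a=np.radians(d); print(d,round(-5.8*np.sin(a),2),round(5.8*(np.cos(a)-1),2))
E
```

```text
6 -0.61 -0.03
12 -1.21 -0.13
18 -1.79 -0.28
24 -2.36 -0.5
30 -2.9 -0.78
36 -3.41 -1.11
42 -3.88 -1.49
48 -4.31 -1.92
54 -4.69 -2.39
60 -5.02 -2.9
66 -5.3 -3.44
```

```bash
python3 -m handwheel '[{"tx":-0.61,"ty":0,"tz":-0.03,"ax":0,"ay":-6,"az":0,"jaw":0.05},{"tx":-1.21,"ty":0,"tz":-0.13,"ax":0,"ay":-12,"az":0,"jaw":0.05},{"tx":-1.79,"ty":0,"tz":-0.28,"ax":0,"ay":-18,"az":0,"jaw":0.05},{"tx":-2.36,"ty":0,"tz":-0.5,"ax":0,"ay":-24,"az":0,"jaw":0.05},{"tx":-2.9,"ty":0,"tz":-0.78,"ax":0,"ay":-30,"az":0,"jaw":0.05},{"tx":-3.41,"ty":0,"tz":-1.11,"ax":0,"ay":-36,"az":0,"jaw":0.05},{"tx":-3.88,"ty":0,"tz":-1.49,"ax":0,"ay":-42,"az":0,"jaw":0.05},{"tx":-4.31,"ty":0,"tz":-1.92,"ax":0,"ay":-48,"az":0,"jaw":0.05},{"tx":-4.69,"ty":0,"tz":-2.39,"ax":0,"ay":-54,"az":0,"jaw":0.05},{"tx":-5.02,"ty":0,"tz":-2.9,"ax":0,"ay":-60,"az":0,"jaw":0.05},{"tx":-5.02,"ty":0,"tz":-2.9,"ax":0,"ay":-60,"az":0,"jaw":0.05},{"tx":-5.02,"ty":0,"tz":-2.9,"ax":0,"ay":-60,"az":0,"jaw":0.05},{"tx":-5.02,"ty":0,"tz":-2.9,"ax":0,"ay":-60,"az":0,"jaw":0.05}]' 25
python3 -c "
from h import *
s=status.observe();q=s['ee_pos']-[.599,-.009,0];print(np.hypot(q[0],q[1]),np.degrees(np.arctan2(q[1],q[0])),s['tcp_rot'].T@s['force'],s['joint_pos'][5])"
```

```text
time: 4.17
ee_pos: [0.5854, 0.0444, 0.1002]
tcp_rot: [[0.963, 0.007, -0.27], [0.27, -0.004, 0.963], [0.006, -1.0, -0.005]]
force: [5.6, -4.7, 3.5]
opening: 0.14
0.05507886381508415 104.31596549413185 [ 4.17956204 -3.4363511  -6.05190314] -16.733762450510866
```

```bash
python3 -m handwheel '[{"tx":-0.61,"ty":0,"tz":-0.1,"ax":0,"ay":-6,"az":0,"jaw":0.05},{"tx":-1.21,"ty":0,"tz":-0.25,"ax":0,"ay":-12,"az":0,"jaw":0.05},{"tx":-1.79,"ty":0,"tz":-0.45,"ax":0,"ay":-18,"az":0,"jaw":0.05},{"tx":-2.36,"ty":0,"tz":-0.7,"ax":0,"ay":-24,"az":0,"jaw":0.05},{"tx":-2.9,"ty":0,"tz":-0.98,"ax":0,"ay":-30,"az":0,"jaw":0.05},{"tx":-3.41,"ty":0,"tz":-1.31,"ax":0,"ay":-36,"az":0,"jaw":0.05},{"tx":-3.88,"ty":0,"tz":-1.69,"ax":0,"ay":-42,"az":0,"jaw":0.05},{"tx":-4.31,"ty":0,"tz":-2.12,"ax":0,"ay":-48,"az":0,"jaw":0.05},{"tx":-4.69,"ty":0,"tz":-2.59,"ax":0,"ay":-54,"az":0,"jaw":0.05},{"tx":-4.69,"ty":0,"tz":-2.59,"ax":0,"ay":-54,"az":0,"jaw":0.05},{"tx":-4.69,"ty":0,"tz":-2.59,"ax":0,"ay":-54,"az":0,"jaw":0.05},{"tx":-4.69,"ty":0,"tz":-2.59,"ax":0,"ay":-54,"az":0,"jaw":0.05}]' 25
cat > st.py <<'E'
from h import *
F=[];
s=status.observe();q=s['ee_pos']-[.599,-.010,0];R=s['tcp_rot'];print(np.hypot(q[0],q[1]),np.degrees(np.arctan2(q[1],q[0])),'zhead',np.degrees(np.arctan2(R[1,2],R[0,2])),'Ftool',R.T@s['force'],s['joint_pos'][5],s['torque'])
E
python3 st.py
```

```text
time: 5.17
ee_pos: [0.5496, 0.0069, 0.1002]
tcp_rot: [[0.347, 0.013, -0.938], [0.938, -0.003, 0.347], [0.001, -1.0, -0.013]]
force: [11.8, -4.9, -0.9]
opening: 0.142
0.05225793269422919 161.1263040768993 zhead 159.66610386628693 Ftool [ -0.49212631   1.07890079 -12.71820989] -74.76605171380707 [-0.65003988 -2.07205788  0.03055215]
```

```bash
python3 -m handwheel '[{"tx":0,"ty":0,"tz":-0.15,"ax":0,"ay":0,"az":0,"jaw":0.05},{"tx":0,"ty":0,"tz":-0.3,"ax":0,"ay":0,"az":0,"jaw":0.05},{"tx":-0.3,"ty":0,"tz":-0.31,"ax":0,"ay":-3,"az":0,"jaw":0.05},{"tx":-0.5,"ty":0,"tz":-0.32,"ax":0,"ay":-5,"az":0,"jaw":0.05},{"tx":-0.5,"ty":0,"tz":-0.32,"ax":0,"ay":-5,"az":0,"jaw":0.05},{"tx":-0.5,"ty":0,"tz":-0.32,"ax":0,"ay":-5,"az":0,"jaw":0.05}]' 25
python3 st.py
```

```text
time: 5.67
ee_pos: [0.5487, 0.0034, 0.1002]
tcp_rot: [[0.264, 0.008, -0.965], [0.965, 0.001, 0.264], [0.003, -1.0, -0.007]]
force: [7.2, 0.7, 2.5]
opening: 0.144
0.052019067048238984 165.0852105497254 zhead 164.71590417735774 Ftool [ 2.53792631 -2.44806796 -6.75159984] -80.35235278632712 [ 0.12711899 -1.17904846 -0.03723257]
```

```bash
python3 -m handwheel '[{"tx":-0.1,"ty":0,"tz":-0.1,"ax":0,"ay":-1,"az":0,"jaw":0.05},{"tx":-0.2,"ty":0,"tz":-0.2,"ax":0,"ay":-2,"az":0,"jaw":0.05},{"tx":-0.2,"ty":0,"tz":-0.2,"ax":0,"ay":-2,"az":0,"jaw":0.05},{"tx":-0.2,"ty":0,"tz":-0.2,"ax":0,"ay":-2,"az":0,"jaw":0.05}]' 25
python3 st.py
python3 -m handwheel '[{"tx":-0.1,"ty":0,"tz":0,"ax":0,"ay":-1,"az":0,"jaw":0.05},{"tx":-0.2,"ty":0,"tz":-0.01,"ax":0,"ay":-2,"az":0,"jaw":0.05},{"tx":-0.2,"ty":0,"tz":-0.01,"ax":0,"ay":-2,"az":0,"jaw":0.05},{"tx":-0.2,"ty":0,"tz":-0.01,"ax":0,"ay":-2,"az":0,"jaw":0.05}]' 25
python3 st.py
```

```text
time: 6.0
ee_pos: [0.5484, 0.0015, 0.1001]
tcp_rot: [[0.229, 0.004, -0.973], [0.973, 0.002, 0.229], [0.003, -1.0, -0.003]]
force: [2.0, 1.9, 6.3]
opening: 0.142
0.05190100534475431 167.20968391197678 zhead 166.74957109583312 Ftool [ 2.32050536 -6.3321835  -1.51623347] -82.60676433834729 [ 0.34370176 -0.41787481 -0.019221  ]
time: 6.33
ee_pos: [0.5482, -0.0002, 0.1001]
tcp_rot: [[0.195, 0.004, -0.981], [0.981, 0.002, 0.195], [0.003, -1.0, -0.003]]
force: [3.1, 3.1, 5.7]
opening: 0.145
0.051763884161229255 169.0945286312268 zhead 168.7520605512116 Ftool [ 3.68613271 -5.682211   -2.44816237] -84.81357301494485 [ 0.48249779 -0.51557611 -0.10396083]
```

```bash
for i in 1 2; do python3 -m handwheel '[{"tx":-0.05,"ty":0,"tz":0,"ax":0,"ay":-0.5,"az":0,"jaw":0.05},{"tx":-0.1,"ty":0,"tz":0,"ax":0,"ay":-1,"az":0,"jaw":0.05},{"tx":-0.1,"ty":0,"tz":0,"ax":0,"ay":-1,"az":0,"jaw":0.05}]' 25 >/dev/null; python3 st.py; done
```

```text
0.05176768360713613 169.15921178812815 zhead 169.7663671783561 Ftool [ 5.36284773 -5.45194958 -2.95714876] -85.91662877354125 [ 0.86752012 -0.69707145 -0.16429781]
0.0517567268474722 169.1709200292099 zhead 170.77482584002365 Ftool [ 7.82970008 -5.81376596 -2.19035345] -87.00923614177275 [ 1.19934604 -0.69313543 -0.29705461]
```

```bash
python3 -m handwheel '[{"tx":-0.05,"ty":0,"tz":0,"ax":0,"ay":0,"az":0,"jaw":0.05},{"tx":-0.1,"ty":0,"tz":0,"ax":0,"ay":0,"az":0,"jaw":0.05},{"tx":-0.1,"ty":0,"tz":0,"ax":0,"ay":0,"az":0,"jaw":0.05},{"tx":-0.1,"ty":0,"tz":0,"ax":0,"ay":0,"az":0,"jaw":0.05}]' 25 >/dev/null; python3 st.py; python3 - <<'E'
from h import *
snap('wrist','w3'); snap('side','s3'); snap('top','t3')
z=lambda im,u,v,w,h:cv2.resize(im[v:v+h,u:u+w],(400,300),interpolation=cv2.INTER_CUBIC)
cv2.imwrite('pics/c3.png',np.hstack([z(cv2.imread('pics/w3.png'),0,0,512,384),z(cv2.imread('pics/s3.png'),228,150,112,84)]))
E
```

```text
0.05162240243021248 169.1518460685006 zhead 170.8046685948608 Ftool [ 8.89195987 -4.23112932 -3.95460878] -87.11154373121225 [ 1.55350882 -0.80416676 -0.19846739]
```

View pics/c3.png

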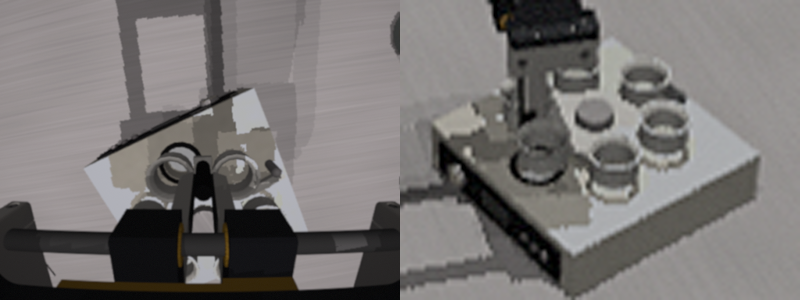

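The tab, at (270,170) in the wrist half, lies against the pin. The reading agrees: position stalled and the force rose to about 9 N at the post, of which about 5 N is the detent. I'll ease back to click 0, regrip centred, then turn clockwise.

```bash
python3 -m handwheel '[{"tx":0.2,"ty":0,"tz":0,"ax":0,"ay":2,"az":0,"jaw":0.05},{"tx":0.45,"ty":0,"tz":0,"ax":0,"ay":4,"az":0,"jaw":0.05},{"tx":0.7,"ty":0,"tz":0,"ax":0,"ay":5,"az":0,"jaw":0.05},{"tx":0.7,"ty":0,"tz":0,"ax":0,"ay":5,"az":0,"jaw":0.05},{"tx":0.7,"ty":0,"tz":0,"ax":0,"ay":5,"az":0,"jaw":0.05},{"tx":0.7,"ty":0,"tz":0,"ax":0,"ay":5,"az":0,"jaw":0.3},{"tx":0.7,"ty":0,"tz":0,"ax":0,"ay":5,"az":0,"jaw":0.3},{"tx":0.7,"ty":0,"tz":0.4,"ax":0,"ay":5,"az":0,"jaw":0.3},{"tx":0.7,"ty":0,"tz":0.4,"ax":0,"ay":5,"az":0,"jaw":0.3},{"tx":0.7,"ty":0,"tz":0.4,"ax":0,"ay":5,"az":0,"jaw":0.3}]' 25; python3 st.py; python3 - <<'E'
from h import *
snap('wrist','w4')
A=np.array([.601,-.010,0]);print(A)
E
```

```text
time: 8.15
ee_pos: [0.5424, 0.0031, 0.0976]
tcp_rot: [[0.247, -0.002, -0.969], [0.969, 0.0, 0.247], [-0.001, -1.0, 0.002]]
force: [0.8, 0.2, -0.6]
opening: 0.303
0.058129770821078036 166.93449079392374 zhead 165.71618608695812 Ftool [ 0.36751598  0.60782836 -0.73009997] -81.36570852768975 [ 0.02909704 -0.16794353  0.03861529]
[ 0.601 -0.01   0.   ]
```

View pics/w4.png

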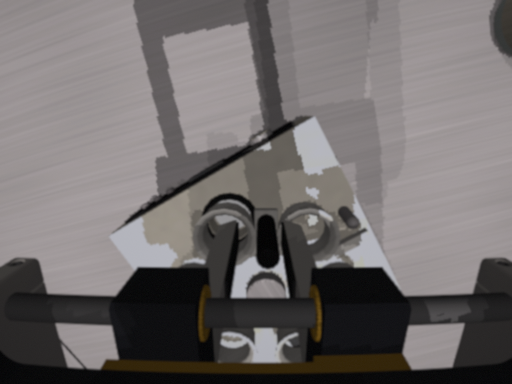

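```bash
python3 - <<'E'
from h import *
for A in ([.599,-.009,0],[.601,-.010,0],[.603,-.012,0]):
    A=np.array(A); u=lambda h:np.array([np.cos(np.radians(h)),np.sin(np.radians(h)),0])
    print(A,proj('w4',[A+.058*u(166)+[0,0,.129],A+.058*u(166)+[0,0,.07],A+.060*u(196)+[0,0,.088],A+.06*u(136)+[0,0,.088],A+[0,0,.07],A+.088*u(118)+[0,0,.08]]).round(0).tolist())
E
```

```text
[ 0.599 -0.009  0.   ] [[262.0, 255.0], [261.0, 218.0], [219.0, 235.0], [304.0, 235.0], [262.0, 284.0], [350.0, 221.0]]
[ 0.601 -0.01   0.   ] [[261.0, 258.0], [261.0, 221.0], [219.0, 238.0], [303.0, 238.0], [261.0, 287.0], [350.0, 224.0]]
[ 0.603 -0.012  0.   ] [[258.0, 262.0], [259.0, 224.0], [217.0, 241.0], [301.0, 241.0], [259.0, 289.0], [347.0, 227.0]]
```

```bash
python3 -m handwheel '[{"tx":0,"ty":0,"tz":0,"ax":0,"ay":0,"az":0,"jaw":0.2},{"tx":0,"ty":0,"tz":0,"ax":0,"ay":0,"az":0,"jaw":0.05},{"tx":0,"ty":0,"tz":0,"ax":0,"ay":0,"az":0,"jaw":0.05},{"tx":0,"ty":0,"tz":0,"ax":0,"ay":0,"az":0,"jaw":0.05},{"tx":0,"ty":0,"tz":0,"ax":0,"ay":0,"az":0,"jaw":0.05}]' 25; python3 st.py
python3 -m handwheel '[{"tx":0.61,"ty":0,"tz":-0.03,"ax":0,"ay":6,"az":0,"jaw":0.05},{"tx":1.21,"ty":0,"tz":-0.13,"ax":0,"ay":12,"az":0,"jaw":0.05},{"tx":1.79,"ty":0,"tz":-0.28,"ax":0,"ay":18,"az":0,"jaw":0.05},{"tx":2.36,"ty":0,"tz":-0.5,"ax":0,"ay":24,"az":0,"jaw":0.05},{"tx":2.9,"ty":0,"tz":-0.78,"ax":0,"ay":30,"az":0,"jaw":0.05},{"tx":3.41,"ty":0,"tz":-1.11,"ax":0,"ay":36,"az":0,"jaw":0.05},{"tx":3.88,"ty":0,"tz":-1.49,"ax":0,"ay":42,"az":0,"jaw":0.05},{"tx":4.31,"ty":0,"tz":-1.92,"ax":0,"ay":48,"az":0,"jaw":0.05},{"tx":4.69,"ty":0,"tz":-2.39,"ax":0,"ay":54,"az":0,"jaw":0.05},{"tx":5.02,"ty":0,"tz":-2.9,"ax":0,"ay":60,"az":0,"jaw":0.05},{"tx":5.02,"ty":0,"tz":-2.9,"ax":0,"ay":60,"az":0,"jaw":0.05},{"tx":5.02,"ty":0,"tz":-2.9,"ax":0,"ay":60,"az":0,"jaw":0.05},{"tx":5.02,"ty":0,"tz":-2.9,"ax":0,"ay":60,"az":0,"jaw":0.05}]' 25
python3 st.py
```

```text
time: 8.62
ee_pos: [0.5433, 0.0043, 0.0982]
tcp_rot: [[0.246, -0.0, -0.969], [0.969, 0.002, 0.246], [0.002, -1.0, 0.001]]
force: [-0.5, 4.6, -1.3]
opening: 0.141
0.05754125570037508 165.64979312629066 zhead 165.761481662459 Ftool [4.36038059 1.33759262 1.63628941] -81.3730023947654 [ 1.04031453 -0.18787528  0.10874792]
time: 9.7
ee_pos: [0.5827, 0.0486, 0.0982]
tcp_rot: [[0.962, -0.003, -0.273], [0.273, 0.007, 0.962], [-0.001, -1.0, 0.007]]
force: [-3.5, 11.6, 0.8]
opening: 0.143
0.0608455698748121 105.50713029914168 zhead 105.81851393239563 Ftool [-0.19045849 -0.72016664 12.14259412] -16.870231239542974 [ 1.85413897  0.26138226 -0.11813275]
```

```bash
python3 -m handwheel '[{"tx":0,"ty":0,"tz":0.3,"ax":0,"ay":0,"az":0,"jaw":0.05},{"tx":0.61,"ty":0,"tz":0.27,"ax":0,"ay":6,"az":0,"jaw":0.05},{"tx":1.21,"ty":0,"tz":0.17,"ax":0,"ay":12,"az":0,"jaw":0.05},{"tx":1.79,"ty":0,"tz":0.02,"ax":0,"ay":18,"az":0,"jaw":0.05},{"tx":2.36,"ty":0,"tz":-0.2,"ax":0,"ay":24,"az":0,"jaw":0.05},{"tx":2.9,"ty":0,"tz":-0.48,"ax":0,"ay":30,"az":0,"jaw":0.05},{"tx":3.41,"ty":0,"tz":-0.81,"ax":0,"ay":36,"az":0,"jaw":0.05},{"tx":3.88,"ty":0,"tz":-1.19,"ax":0,"ay":42,"az":0,"jaw":0.05},{"tx":4.31,"ty":0,"tz":-1.62,"ax":0,"ay":48,"az":0,"jaw":0.05},{"tx":4.69,"ty":0,"tz":-2.09,"ax":0,"ay":54,"az":0,"jaw":0.05},{"tx":5.02,"ty":0,"tz":-2.6,"ax":0,"ay":60,"az":0,"jaw":0.05},{"tx":5.02,"ty":0,"tz":-2.6,"ax":0,"ay":60,"az":0,"jaw":0.05},{"tx":5.02,"ty":0,"tz":-2.6,"ax":0,"ay":60,"az":0,"jaw":0.05},{"tx":5.02,"ty":0,"tz":-2.6,"ax":0,"ay":60,"az":0,"jaw":0.05}]' 25
python3 st.py
```

```text
time: 10.87
ee_pos: [0.6425, 0.0359, 0.0983]
tcp_rot: [[0.717, 0.007, 0.697], [-0.697, 0.005, 0.717], [0.002, -1.0, 0.008]]
force: [8.5, 8.8, -5.3]
opening: 0.145
0.06325220830606185 46.580164850739905 zhead 45.78835902663736 Ftool [-0.03348783  5.40232523 12.19516261] 42.200553583424586 [ 1.45028074 -1.32662216 -0.07288928]
```

```bash
python3 -m handwheel '[{"tx":0,"ty":0,"tz":0.4,"ax":0,"ay":0,"az":0,"jaw":0.05},{"tx":0.63,"ty":0,"tz":0.37,"ax":0,"ay":6,"az":0,"jaw":0.05},{"tx":1.25,"ty":0,"tz":0.27,"ax":0,"ay":12,"az":0,"jaw":0.05},{"tx":1.85,"ty":0,"tz":0.1,"ax":0,"ay":18,"az":0,"jaw":0.05},{"tx":2.44,"ty":0,"tz":-0.12,"ax":0,"ay":24,"az":0,"jaw":0.05},{"tx":3.0,"ty":0,"tz":-0.4,"ax":0,"ay":30,"az":0,"jaw":0.05},{"tx":3.53,"ty":0,"tz":-0.75,"ax":0,"ay":36,"az":0,"jaw":0.05},{"tx":4.0,"ty":0,"tz":-1.15,"ax":0,"ay":42,"az":0,"jaw":0.05},{"tx":4.46,"ty":0,"tz":-1.59,"ax":0,"ay":48,"az":0,"jaw":0.05},{"tx":4.85,"ty":0,"tz":-2.07,"ax":0,"ay":54,"az":0,"jaw":0.05},{"tx":5.1,"ty":0,"tz":-2.43,"ax":0,"ay":58,"az":0,"jaw":0.05},{"tx":5.1,"ty":0,"tz":-2.43,"ax":0,"ay":58,"az":0,"jaw":0.05},{"tx":5.1,"ty":0,"tz":-2.43,"ax":0,"ay":58,"az":0,"jaw":0.05},{"tx":5.1,"ty":0,"tz":-2.43,"ax":0,"ay":58,"az":0,"jaw":0.05}]' 25
python3 st.py
```

```text
time: 12.03
ee_pos: [0.6596, -0.0207, 0.0983]
tcp_rot: [[-0.212, 0.002, 0.977], [-0.977, -0.002, -0.212], [0.001, -1.0, 0.002]]
force: [5.2, 0.1, -3.1]
opening: 0.144
0.061521328435802054 -9.96986769928301 zhead -12.220923059640853 Ftool [-1.23981515  3.14505172  5.08229787] 95.56040017069233 [ 0.11136835 -0.75579751 -0.19389604]
```

```bash
python3 -m handwheel '[{"tx":0,"ty":0,"tz":0,"ax":0,"ay":0,"az":0,"jaw":0.25},{"tx":0,"ty":0,"tz":0,"ax":0,"ay":0,"az":0,"jaw":0.4},{"tx":0,"ty":0,"tz":0,"ax":0,"ay":0,"az":0,"jaw":0.4},{"tx":0,"ty":0,"tz":0,"ax":0,"ay":0,"az":0,"jaw":0.4},{"tx":0,"ty":-3,"tz":0,"ax":0,"ay":0,"az":0,"jaw":0.4},{"tx":0,"ty":-7,"tz":0,"ax":0,"ay":0,"az":0,"jaw":0.4},{"tx":0,"ty":-11,"tz":0,"ax":0,"ay":0,"az":0,"jaw":0.4},{"tx":0,"ty":-15,"tz":0,"ax":0,"ay":0,"az":0,"jaw":0.4},{"tx":0,"ty":-15,"tz":0,"ax":0,"ay":0,"az":0,"jaw":0.4},{"tx":0,"ty":-15,"tz":0,"ax":0,"ay":0,"az":0,"jaw":0.4}]' 25; python3 st.py; python3 - <<'E'
from h import *
snap('wrist','w5'); s=status.observe(); R=s['tcp_rot']
A=np.array([.600,-.009,0]); u=lambda h:np.array([np.cos(np.radians(h)),np.sin(np.radians(h)),0])
print(proj('w5',[A+.058*u(-14)+[0,0,.129]]+[A+.060*u(196+60*k)+[0,0,.088] for k in range(6)]+[A+[0,0,.07]]).round(0).tolist())
print('to vial',R.T@(np.array([.438,-.325,.25])-s['ee_pos'])*100)
E
```

```text
time: 12.87
ee_pos: [0.6601, -0.02, 0.2535]
tcp_rot: [[-0.212, 0.008, 0.977], [-0.977, -0.001, -0.212], [-0.0, -1.0, 0.009]]
force: [-0.2, -0.3, -0.3]
opening: 0.403
0.061881426184761695 -9.29482735925726 zhead -12.265822519677474 Ftool [ 0.36118582  0.25010684 -0.11387198] 95.62033299342775 [-0.01938428 -0.00513193  0.02928289]
[[264.0, 190.0], [283.0, 263.0], [308.0, 227.0], [287.0, 187.0], [239.0, 186.0], [215.0, 225.0], [238.0, 262.0], [262.0, 221.0]]
to vial [ 34.51275246  -0.04735513 -15.11080355]
```

View pics/w5.png

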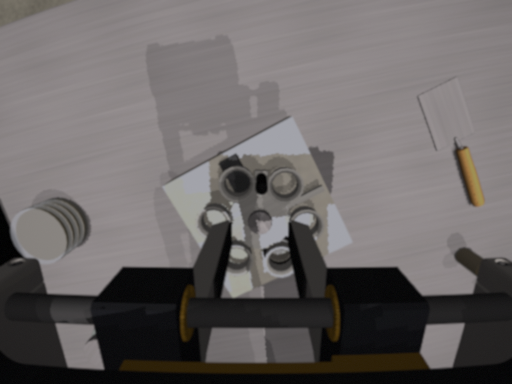

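Click 3 is confirmed: the black-ringed well and its collar are concentric at (280,258), near the predicted (283,263). The post is at (262,185) on the far side and has settled. Next, the vial.

```bash
python3 -m handwheel '[{"tx":3.4,"ty":0,"tz":-1.5,"ax":0,"ay":0,"az":0,"jaw":0.7},{"tx":6.9,"ty":0,"tz":-3,"ax":0,"ay":0,"az":0,"jaw":0.7},{"tx":10.3,"ty":0,"tz":-4.5,"ax":0,"ay":0,"az":0,"jaw":0.7},{"tx":13.8,"ty":0,"tz":-6,"ax":0,"ay":0,"az":0,"jaw":0.7},{"tx":17.2,"ty":0,"tz":-7.5,"ax":0,"ay":0,"az":0,"jaw":0.7},{"tx":20.7,"ty":0,"tz":-9,"ax":0,"ay":0,"az":0,"jaw":0.7},{"tx":24.1,"ty":0,"tz":-10.5,"ax":0,"ay":0,"az":0,"jaw":0.7},{"tx":27.6,"ty":0,"tz":-12,"ax":0,"ay":0,"az":0,"jaw":0.7},{"tx":31,"ty":0,"tz":-13.6,"ax":0,"ay":0,"az":0,"jaw":0.7},{"tx":34.5,"ty":0,"tz":-15.1,"ax":0,"ay":0,"az":0,"jaw":0.7},{"tx":34.5,"ty":3,"tz":-15.1,"ax":0,"ay":0,"az":0,"jaw":0.7},{"tx":34.5,"ty":5,"tz":-15.1,"ax":0,"ay":0,"az":0,"jaw":0.7},{"tx":34.5,"ty":5,"tz":-15.1,"ax":0,"ay":0,"az":0,"jaw":0.7},{"tx":34.5,"ty":5,"tz":-15.1,"ax":0,"ay":0,"az":0,"jaw":0.7}]' 25; python3 - <<'E'
from h import *
snap('wrist','w6'); s=status.observe(); R=s['tcp_rot']
print(s['ee_pos'],s['joint_pos'])
print(proj('w6',[[.438,-.325,.11],[.438,-.325,0]]).round(0).tolist())
E
```

```text
time: 14.08
ee_pos: [0.4363, -0.3236, 0.195]
tcp_rot: [[-0.213, -0.006, 0.977], [-0.977, 0.005, -0.213], [-0.004, -1.0, -0.007]]
force: [0.4, -0.5, 0.7]
opening: 0.704
[ 0.43737072 -0.32409886  0.1971589 ] [-4.25033937e+01  4.52548141e+00  7.99830451e+01 -5.79674825e-03
  9.56797031e+01  5.97534738e+01]
[[262.0, 194.0], [261.0, 171.0]]
```

View pics/w6.png

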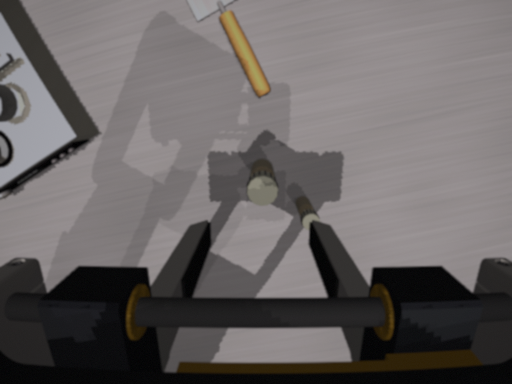

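The large vial's cap is at (262,190) against a prediction of (262,194). The small look-alike at (308,215) stays clear of the fingers.

```bash
python3 - <<'E'
from h import *
s=status.observe(); R=s['tcp_rot']
v=onz('w6',(262.5,190),.11); print(v, R.T@(np.array([v[0],v[1],.071])-s['ee_pos'])*100)
E
```

```text
[ 0.44187416 -0.32655741  0.11      ] [ 0.1644185  12.61417339  0.52871595]
```

```bash
python3 -m handwheel '[{"tx":0.1,"ty":3,"tz":0.4,"ax":0,"ay":0,"az":0,"jaw":0.7},{"tx":0.1,"ty":6,"tz":0.4,"ax":0,"ay":0,"az":0,"jaw":0.7},{"tx":0.1,"ty":9,"tz":0.4,"ax":0,"ay":0,"az":0,"jaw":0.7},{"tx":0.1,"ty":11.5,"tz":0.4,"ax":0,"ay":0,"az":0,"jaw":0.7},{"tx":0.1,"ty":12.6,"tz":0.4,"ax":0,"ay":0,"az":0,"jaw":0.7},{"tx":0.1,"ty":12.6,"tz":0.4,"ax":0,"ay":0,"az":0,"jaw":0.6},{"tx":0.1,"ty":12.6,"tz":0.4,"ax":0,"ay":0,"az":0,"jaw":0.45},{"tx":0.1,"ty":12.6,"tz":0.4,"ax":0,"ay":0,"az":0,"jaw":0.36},{"tx":0.1,"ty":12.6,"tz":0.4,"ax":0,"ay":0,"az":0,"jaw":0.3},{"tx":0.1,"ty":12.6,"tz":0.4,"ax":0,"ay":0,"az":0,"jaw":0.2},{"tx":0.1,"ty":12.6,"tz":0.4,"ax":0,"ay":0,"az":0,"jaw":0.2},{"tx":0.1,"ty":12.6,"tz":0.4,"ax":0,"ay":0,"az":0,"jaw":0.2},{"tx":0.1,"ty":12.6,"tz":0.4,"ax":0,"ay":0,"az":0,"jaw":0.2}]' 15; python3 st.py
```

```text
time: 15.22
ee_pos: [0.4423, -0.3271, 0.074]
tcp_rot: [[-0.213, 0.002, 0.977], [-0.977, -0.002, -0.213], [0.001, -1.0, 0.002]]
force: [1.3, 0.4, 5.7]
opening: 0.316
0.3537470565504498 -116.29263021384692 zhead -12.280188921920374 Ftool [-0.68938984 -5.66911608  1.21501669] 59.87618945272098 [ 0.19015462  0.02010915 -0.03684353]
```

```bash
python3 -m handwheel '[{"tx":0,"ty":-2,"tz":0,"ax":0,"ay":0,"az":0,"jaw":0.2},{"tx":0,"ty":-5,"tz":0,"ax":0,"ay":0,"az":0,"jaw":0.2},{"tx":0,"ty":-8,"tz":0,"ax":0,"ay":0,"az":0,"jaw":0.2},{"tx":-2,"ty":-11,"tz":0.2,"ax":0,"ay":0,"az":0,"jaw":0.2},{"tx":-5,"ty":-13,"tz":0.5,"ax":0,"ay":0,"az":0,"jaw":0.2},{"tx":-8,"ty":-13,"tz":0.8,"ax":0,"ay":0,"az":0,"jaw":0.2},{"tx":-11,"ty":-13,"tz":1.1,"ax":0,"ay":0,"az":0,"jaw":0.2},{"tx":-14,"ty":-13,"tz":1.4,"ax":0,"ay":0,"az":0,"jaw":0.2},{"tx":-17,"ty":-13,"tz":1.8,"ax":0,"ay":0,"az":0,"jaw":0.2},{"tx":-20,"ty":-13,"tz":2.1,"ax":0,"ay":0,"az":0,"jaw":0.2},{"tx":-23,"ty":-13,"tz":2.4,"ax":0,"ay":0,"az":0,"jaw":0.2},{"tx":-26,"ty":-13,"tz":2.8,"ax":0,"ay":0,"az":0,"jaw":0.2},{"tx":-28.5,"ty":-13,"tz":3.1,"ax":0,"ay":0,"az":0,"jaw":0.2},{"tx":-30.5,"ty":-13,"tz":3.3,"ax":0,"ay":0,"az":0,"jaw":0.2},{"tx":-31.6,"ty":-13,"tz":3.35,"ax":0,"ay":0,"az":0,"jaw":0.2},{"tx":-31.6,"ty":-11.5,"tz":3.35,"ax":0,"ay":0,"az":0,"jaw":0.2},{"tx":-31.6,"ty":-10,"tz":3.35,"ax":0,"ay":0,"az":0,"jaw":0.2},{"tx":-31.6,"ty":-10,"tz":3.35,"ax":0,"ay":0,"az":0,"jaw":0.2},{"tx":-31.6,"ty":-10,"tz":3.35,"ax":0,"ay":0,"az":0,"jaw":0.2},{"tx":-31.6,"ty":-10,"tz":3.35,"ax":0,"ay":0,"az":0,"jaw":0.2}]' 15; python3 st.py; python3 - <<'E'
from h import *
snap('wrist','w7'); snap('side','s7'); snap('top','t7'); s=status.observe(); print(s['opening'],s['ee_pos'])
A=np.array([.600,-.009,0]); u=lambda h:np.array([np.cos(np.radians(h)),np.sin(np.radians(h)),0]); W=A+.06*u(196)
for n in('w7','s7'): print(n,proj(n,[W+[0,0,.088],[*s['ee_pos'][:2],s['ee_pos'][2]-.074],[*s['ee_pos'][:2],s['ee_pos'][2]+.036],A+[0,0,.07]]).round(1).tolist())
z=lambda im,u,v,w,h:cv2.resize(im[v:v+h,u:u+w],(400,400),interpolation=cv2.INTER_CUBIC)
cv2.imwrite('pics/c7.png',np.hstack([z(cv2.imread('pics/w7.png'),172,120,180,180),z(cv2.imread('pics/s7.png'),230,120,90,90)]))
E
```

```text
time: 16.88
ee_pos: [0.5416, -0.0255, 0.1729]
tcp_rot: [[-0.213, 0.0, 0.977], [-0.977, -0.0, -0.213], [0.0, -1.0, 0.0]]
force: [-0.4, 0.2, -0.8]
opening: 0.315
0.05946097077083917 -164.89155823423442 zhead -12.323374230045669 Ftool [-0.14685858  0.78064595 -0.48399523] 93.6453388458273 [ 0.09544575 -0.05208639 -0.06581898]
0.3174692327794733 [ 0.54203676 -0.02545521  0.17367749]
w7 [[260.2, 196.1], [260.2, 199.9], [260.8, 258.5], [230.7, 138.5]]
s7 [[266.1, 187.1], [266.0, 184.0], [266.1, 153.9], [281.9, 183.7]]
```

View pics/c7.png

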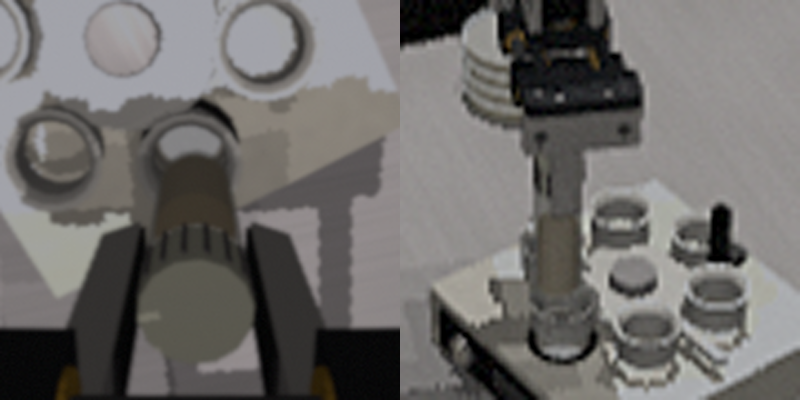

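The wrist half shows the vial foot (centre about x=197) slightly right of the collar mouth (about x=190). I'll fit the turret axis from the three visible mouths.

```bash
python3 - <<'E'
from h import *
from scipy.optimize import least_squares
u=lambda h:np.array([np.cos(np.radians(h)),np.sin(np.radians(h)),0])
ob=np.array([(190,149),(266,44),(55,152)],float)/(400/180)+[172,120]
def f(p,h0=None):
    A=np.array([p[0],p[1],.088])
    return A,[A+.06*u(p[2]+k) for k in (0,60,-60)]
for ks in ((60,-60),(-60,60)):
    g=lambda p:(proj('w7',[np.array([p[0],p[1],.088])+.06*u(p[2]+k) for k in (0,)+ks])-ob).ravel()
    r=least_squares(g,[.6,-.009,196],x_scale=[.01,.01,5]); print(ks,r.x,abs(r.fun).max(),np.array([*r.x[:2],0])+.06*u(r.x[2]))
# fixed offset: use edges of vial foot in image as check
s=status.observe(); print(s['ee_pos'])
# same in t0 pre-touch and w5
px=lambda n,P:proj(n,P).round(1).tolist()
# side view: vial axis vs well ring
E
```

```text
(60, -60) [ 6.05836650e-01 -8.75468203e-03  1.95156577e+02] 3.7172816801547697 [ 0.54792375 -0.02444215  0.        ]
(-60, 60) [ 5.28041289e-01 -2.97383076e-02  3.75150543e+02] 32.99513667097716 [ 0.58595584 -0.01405694  0.        ]
[ 0.54203676 -0.02545521  0.17367749]
```

```bash
python3 - <<'E'
from h import *
s=status.observe();e=s['ee_pos'];im=cv2.imread('pics/w7.png')
u0,v0,w,k=190,120,110,5.45
z=cv2.resize(im[v0:v0+w,u0:u0+w],(600,600),interpolation=cv2.INTER_CUBIC)
z=cv2.convertScaleAbs(z,alpha=1.4,beta=10)
t=np.linspace(0,2*np.pi,60); ring=lambda c,r:np.c_[c[0]+r*np.cos(t),c[1]+r*np.sin(t),np.full(60,c[2])]
def dr(P,col):
    q=((proj('w7',P)+.5-[u0,v0])*k).astype(int); cv2.polylines(z,[q],True,col,1)
dr(ring([e[0],e[1],e[2]-.074],.015),(0,0,255))
A=np.array([.6,-.009,.088])
for h in(196,136,256): dr(ring(A+[.06*np.cos(np.radians(h)),.06*np.sin(np.radians(h)),0],.0165),(0,255,0))
dr(ring([.600,-.009,.05],.0),(0,255,0))
W=[.6+.06*np.cos(np.radians(196)),-.009+.06*np.sin(np.radians(196)),.05]
dr(ring(W,.018),(255,0,0))
cv2.imwrite('pics/c8.png',z)
E
```

```text
(no output)
```

View pics/c8.png

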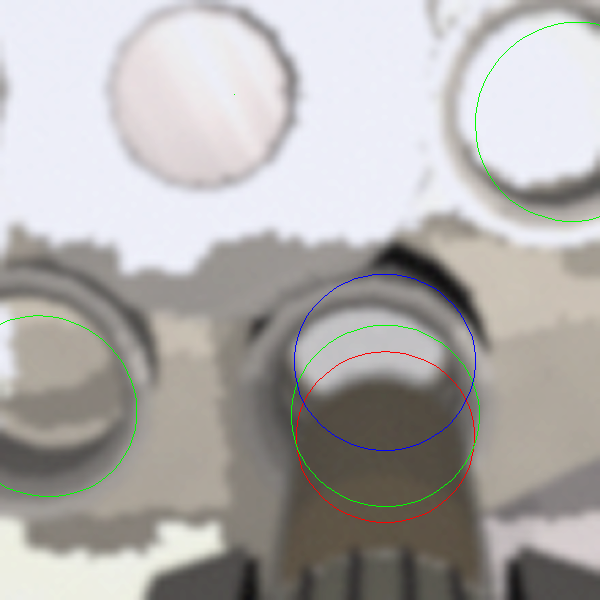

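The mouths sit about (−16,−20) px from the drawn predictions. So the well is about 3 mm further along tool −x and 3 mm along +z. I'll shift and descend slowly, watching the force.

```bash
python3 -m handwheel '[{"tx":-0.27,"ty":0,"tz":0.28,"ax":0,"ay":0,"az":0,"jaw":0.2},{"tx":-0.27,"ty":0,"tz":0.28,"ax":0,"ay":0,"az":0,"jaw":0.2},{"tx":-0.27,"ty":0.5,"tz":0.28,"ax":0,"ay":0,"az":0,"jaw":0.2},{"tx":-0.27,"ty":1,"tz":0.28,"ax":0,"ay":0,"az":0,"jaw":0.2},{"tx":-0.27,"ty":1.3,"tz":0.28,"ax":0,"ay":0,"az":0,"jaw":0.2},{"tx":-0.27,"ty":1.6,"tz":0.28,"ax":0,"ay":0,"az":0,"jaw":0.2},{"tx":-0.27,"ty":1.6,"tz":0.28,"ax":0,"ay":0,"az":0,"jaw":0.2}]' 15;python3 st.py
python3 -m handwheel '[{"tx":0,"ty":0.2,"tz":0,"ax":0,"ay":0,"az":0,"jaw":0.2},{"tx":0,"ty":0.4,"tz":0,"ax":0,"ay":0,"az":0,"jaw":0.2},{"tx":0,"ty":0.4,"tz":0,"ax":0,"ay":0,"az":0,"jaw":0.2}]' 15;python3 st.py
```

```text
time: 17.62
ee_pos: [0.5442, -0.0229, 0.1552]
tcp_rot: [[-0.213, -0.002, 0.977], [-0.977, 0.0, -0.213], [0.0, -1.0, -0.002]]
force: [-0.2, 0.6, -0.8]
opening: 0.315
0.05630388045709483 -166.7957370142416 zhead -12.281840580503879 Ftool [-0.57787884  0.81939151 -0.30766563] 93.91558693006868 [ 0.05396991  0.00716941 -0.03455537]
time: 17.87
ee_pos: [0.5447, -0.023, 0.1521]
tcp_rot: [[-0.213, -0.0, 0.977], [-0.977, -0.0, -0.213], [0.0, -1.0, -0.0]]
force: [0.9, -0.3, -1.4]
opening: 0.318
0.05578578044465496 -166.5278700148578 zhead -12.281776650380047 Ftool [0.12720116 1.370373   0.93182221] 93.91388990846922 [-0.03198354 -0.05284695 -0.0044662 ]
```

```bash
for i in 1 2; do python3 -m handwheel '[{"tx":0,"ty":0.25,"tz":0,"ax":0,"ay":0,"az":0,"jaw":0.2},{"tx":0,"ty":0.5,"tz":0,"ax":0,"ay":0,"az":0,"jaw":0.2},{"tx":0,"ty":0.75,"tz":0,"ax":0,"ay":0,"az":0,"jaw":0.2},{"tx":0,"ty":1,"tz":0,"ax":0,"ay":0,"az":0,"jaw":0.2},{"tx":0,"ty":1,"tz":0,"ax":0,"ay":0,"az":0,"jaw":0.2}]' 15;python3 st.py; done
```

```text
time: 18.28
ee_pos: [0.5447, -0.023, 0.1418]
tcp_rot: [[-0.213, -0.001, 0.977], [-0.977, -0.0, -0.213], [0.0, -1.0, -0.001]]
force: [1.1, -0.7, -0.8]
opening: 0.317
0.055849025336486065 -166.54071763770483 zhead -12.282560434520859 Ftool [0.40675346 0.84884635 1.24497188] 93.9138731173637 [-0.05017937 -0.07122047  0.02754623]
time: 18.7
ee_pos: [0.5446, -0.023, 0.1317]
tcp_rot: [[-0.213, -0.001, 0.977], [-0.977, -0.0, -0.213], [0.0, -1.0, -0.001]]
force: [0.4, -0.3, -2.0]
opening: 0.312
0.055874896558713534 -166.59629203255994 zhead -12.281549884401414 Ftool [0.18382337 1.99116815 0.46554995] 93.91482762571394 [ 0.02650875 -0.11192795  0.00503382]
```

```bash
for i in 1 2; do python3 -m handwheel '[{"tx":0,"ty":0.25,"tz":0,"ax":0,"ay":0,"az":0,"jaw":0.2},{"tx":0,"ty":0.5,"tz":0,"ax":0,"ay":0,"az":0,"jaw":0.2},{"tx":0,"ty":0.75,"tz":0,"ax":0,"ay":0,"az":0,"jaw":0.2},{"tx":0,"ty":1,"tz":0,"ax":0,"ay":0,"az":0,"jaw":0.2},{"tx":0,"ty":1.15,"tz":0,"ax":0,"ay":0,"az":0,"jaw":0.2},{"tx":0,"ty":1.15,"tz":0,"ax":0,"ay":0,"az":0,"jaw":0.2}]' 15 >/dev/null;python3 st.py;python3 -c "
from h import *;print(status.observe()['ee_pos'])"; done
```

```text
0.05582485454882522 -166.54788575388554 zhead -12.286717941016658 Ftool [0.61614195 0.45103621 1.19648831] 93.91612428496933 [-0.01366332 -0.06517541  0.05052761]
[ 0.54470672 -0.02298668  0.12046363]
0.055812400013687424 -166.60424401858745 zhead -12.27860868609081 Ftool [-0.4354953   1.55602878 -0.10986719] 93.91430438256222 [ 0.03143264 -0.05045362 -0.00167783]
[ 0.54470609 -0.02293039  0.1089695 ]
```

Foot about 5 mm above the floor, in the well with no side load. Now small steps to contact.

```bash
for i in 1 2 3; do python3 -m handwheel '[{"tx":0,"ty":0.1,"tz":0,"ax":0,"ay":0,"az":0,"jaw":0.2},{"tx":0,"ty":0.2,"tz":0,"ax":0,"ay":0,"az":0,"jaw":0.2},{"tx":0,"ty":0.2,"tz":0,"ax":0,"ay":0,"az":0,"jaw":0.2}]' 15 |grep -E "ee_pos|force"; done
```

```text
ee_pos: [0.5447, -0.0229, 0.1073]
force: [0.1, -0.2, -1.2]
ee_pos: [0.5447, -0.0229, 0.1052]
force: [0.0, 0.5, -0.8]
ee_pos: [0.545, -0.023, 0.104]
force: [-0.2, 0.4, 1.5]
```

```bash
python3 -m handwheel '[{"tx":0,"ty":0.1,"tz":0,"ax":0,"ay":0,"az":0,"jaw":0.2},{"tx":0,"ty":0.1,"tz":0,"ax":0,"ay":0,"az":0,"jaw":0.2}]' 15; python3 -m handwheel '[{"tx":0,"ty":0,"tz":0,"ax":0,"ay":0,"az":0,"jaw":0.36},{"tx":0,"ty":0,"tz":0,"ax":0,"ay":0,"az":0,"jaw":0.45},{"tx":0,"ty":0,"tz":0,"ax":0,"ay":0,"az":0,"jaw":0.5},{"tx":0,"ty":0,"tz":0,"ax":0,"ay":0,"az":0,"jaw":0.5},{"tx":0,"ty":-1,"tz":0,"ax":0,"ay":0,"az":0,"jaw":0.5},{"tx":0,"ty":-3,"tz":0,"ax":0,"ay":0,"az":0,"jaw":0.5},{"tx":0,"ty":-6,"tz":0,"ax":0,"ay":0,"az":0,"jaw":0.5},{"tx":0,"ty":-10,"tz":0,"ax":0,"ay":0,"az":0,"jaw":0.5},{"tx":0,"ty":-14,"tz":0,"ax":0,"ay":0,"az":0,"jaw":0.5},{"tx":0,"ty":-18,"tz":0,"ax":0,"ay":0,"az":0,"jaw":0.5},{"tx":6,"ty":-18,"tz":-4,"ax":0,"ay":0,"az":0,"jaw":0.5},{"tx":10,"ty":-18,"tz":-8,"ax":0,"ay":0,"az":0,"jaw":0.5},{"tx":14,"ty":-18,"tz":-10,"ax":0,"ay":0,"az":0,"jaw":0.5},{"tx":14,"ty":-18,"tz":-10,"ax":0,"ay":0,"az":0,"jaw":0.5},{"tx":14,"ty":-18,"tz":-10,"ax":0,"ay":0,"az":0,"jaw":0.5}]' 15; python3 - <<'E'
from h import *
snap('side','s9'); snap('top','t9')
W=np.array([.5448,-.023,0])
print(proj('s9',[W+[0,0,.14],W+[0,0,.03]]),proj('t9',[W+[0,0,.14]]))
z=lambda im,u,v,w,h:cv2.resize(im[v:v+h,u:u+w],(400,400),interpolation=cv2.INTER_CUBIC)
cv2.imwrite('pics/c9.png',np.hstack([z(cv2.imread('pics/t9.png'),190,110,110,110),z(cv2.imread('pics/s9.png'),220,120,120,120)]))
E
```

```text
time: 20.62
ee_pos: [0.5452, -0.0229, 0.104]
tcp_rot: [[-0.213, 0.002, 0.977], [-0.977, -0.0, -0.213], [-0.0, -1.0, 0.002]]
force: [-1.1, 0.8, 5.0]
opening: 0.315
time: 21.87
ee_pos: [0.4139, -0.1417, 0.284]
tcp_rot: [[-0.219, 0.0, 0.976], [-0.976, -0.003, -0.219], [0.003, -1.0, 0.001]]
force: [0.8, 0.4, 0.3]
opening: 0.499
[[266.6291216  172.62114503]
 [266.45133543 200.84758784]] [[247.69328296 174.71701741]]
```

View pics/c9.png

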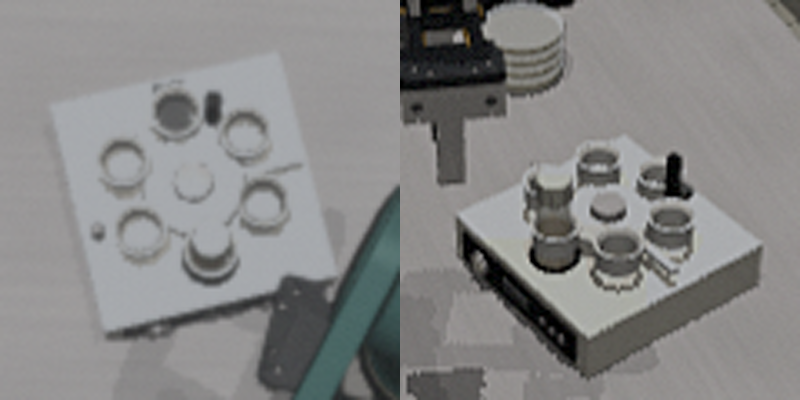

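The vial stands upright in the well's collar. Its cap top is at (152,172) in the right half, where (155,175) is expected for a seated vial. The post is at click 3 and the gripper is clear.

```bash
python3 -c "
from h import *
s=status.observe();print(s['time'],s['force']);print(ticket.close_job())"
```

```text
21.9667 [1.11234733 0.41271711 0.05400686]
the job is handed in; nothing more can be done
None
```

The job is done and handed in at about 22 s of the 72 s allowed.

- **Turret:** I turned it anticlockwise by the post until it stalled against the stop pin. The load was about 9 N at the post, roughly 5 N of it the click's own resistance, which puts about 3 N on the pin. I eased back to click 0 and regripped. I then turned it clockwise to click 3, where it settled on release.
- **Vial:** I lowered the larger vial through the collar with no side load. It touched the floor at the expected height with about 5 N, and I let go.

**Last checks:** The top and side pictures show the vial upright in the well's collar. Its cap is within about 1 pixel of the fully-home position, the post is at click 3, and the robot is clear of everything. I did not pass near the jar, dishes or scoop; the last picture shows the dishes standing, but I did not check the jar or scoop again.

**Did not go cleanly:** The first move call was refused because rows must give every key; nothing moved. The position estimates from the cameras and from turning the turret differed by 2–4 mm. I corrected for that before insertion. Radial friction on the post reached about 12 N while turning.

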